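# Unlock the cue lamp unit and hold it up for a bulb change

### The job

The cue light's bulb has gone: take the square panel key from the oak stand, push it fully down into the lock on the cue box, give it a quarter turn clockwise (seen from above) so that the latch tongue swings off the lamp unit, and leave the key in the lock. Then lift the lamp unit straight up out of its well by its collar and finish while still holding it, level and steady over its well with its underside about 10 cm above the top of the box, so that I can change the bulb from below. Leave the toggles, bell push, dimmer and spare lens caps alone.

Things in the scene. Friction and masses are not known exactly. Their poses are not given: they have to be found in the camera images.
- cue_box: Fixed grey box 260 (x) x 320 (y) x 55 mm. Origin: centre of its underside, z up; yaw within 0.3 rad. On its top, in its frame (mm): lamp well (30, 65), lock drum axis (30, -25), two chrome toggles 26 tall (-85, 65) and (-85, 105), brass bell push (-85, -10), grey dimmer knob (-85, -105). Nothing on it but the key is taller than 56 mm above its top.
- well_mouth (a point): Centre of the round lamp well (54 mm wide, 40 mm deep), level with the top of the cue box. Axes as cue_box.
- lock_mouth (a point): Centre of the square socket's mouth on top of the steel lock drum (38 mm across, 24 mm tall, on the cue box), z up along the drum's axis; turns with the drum. Socket 14.4 mm square, 24 mm deep, 2 mm lead-in, sides along this point's x and y. A flat latch tongue 14 mm wide sticks out along +y to 65 mm from the axis, 6.5 to 10.5 mm above the box.
- lock (a joint): Drum angle, rad: 0 tongue straight at the lamp and over its flange, locking it down; grows clockwise from above to a stop at 1.57. Friction 0.05 N m, stays where left. Free play of the key in the socket: the drum lags the key by up to 0.22 rad if square to it at insertion. Starts at 0 to 0.1; the flange is free beyond about 0.6.
- key_bar (a point): Centre of the grip bar of the loose upright steel key (80 g). Bar: 38 mm along x, 12 along y, 24 along z; grip it across y. Below: neck 10 mm thick, 14 tall; collar 22 mm wide, 4 thick, its underside 30 mm below this point; square bit 12 mm (sides along x, y), 20 long, its last 4 mm narrowed to 9. The collar rests on the stand, and on the drum when fully in.
- key_tip (a point): Centre of the lower end of the key's bit, 50 mm below key_bar.
- stand: Fixed oak stand 60 (x) x 150 (y) mm. Origin: centre of its underside. In its frame: block at (0, 52) mm, 60 mm tall, with the square hole in which the key stands, bit 20 mm deep; slots at y = -3.5, -26, -48.5 mm hold spare amber lens caps upright, tops 64 mm above the shelf.
- lamp_collar (a point): Centre of the steel grip collar of the loose lamp unit (0.17 to 0.35 kg), z up. Collar: cylinder 44 mm in diameter, 17 mm up and down from here; above it a red lens dome to 34.5 mm above here; below it a flange 72 mm wide, 4 thick, resting on the box, and a black can 50 mm wide, 34 deep in the well. Flat underside 55 mm below here. Round: any grasp direction.
- toggle0_tip (a point): Tip of the first chrome toggle (26 mm tall lever on the steel plate). Leave alone.
- toggle1_tip (a point): Tip of the second chrome toggle. Leave alone.
- bell (a joint): Travel of the brass bell push, m, 0 up, 0.006 fully pressed. Leave alone.
- dimmer_edge (a point): Point near the edge of the grey dimmer knob, 18 mm off its axis. Leave alone.
- cap0: Spare amber lens cap, disc 44 mm wide and 9 mm thick upright in the oak stand; origin at its lowest point. Leave alone.
- cap1: Second spare lens cap, same size. Leave alone.
- cap2: Third spare lens cap, same size. Leave alone.
Mind the look-alikes: they are no part of the job. Of the things shaped like the part that bears key_bar, the bare steel one is meant.

How it is judged (in metres and radians):
On the way, in this order (a step that is already met when the one before it is completed fails the run):
1. the key is fully down in the lock's socket, latch still on (z of key_tip in the frame of lock_mouth below -0.0165 m and horizontal distance between key_tip and lock_mouth below 0.005 m and value of joint lock below 0.6 rad), for 0.1 s.
2. the key has turned the lock about a quarter turn (value of joint lock above 1 rad and z of key_tip in the frame of lock_mouth below -0.012 m and horizontal distance between key_tip and lock_mouth below 0.006 m), for 0.1 s.
At the end, for the whole second after the job is handed in: Only the fingers hold the lamp unit: underside 65-140 mm above the box top, within 120 mm sideways of its well, within 0.12 rad of level, still (20 mm/s, 0.2 rad/s), touching neither box nor key. Lock beyond 1.0 rad; the key, not touched by the robot, at least 10 mm deep in it (z of lamp_collar in the frame of well_mouth between 0.12 and 0.195 m and horizontal distance between lamp_collar and well_mouth below 0.12 m and angle between lamp_collar's own z axis and vertical below 0.12 rad and linear speed of lamp below 0.02 m/s and angular speed of lamp below 0.2 rad/s and contact force between lamp and the fingers above 1 N and contact force between lamp and cue_box below 0.05 N and contact force between lamp and key below 0.05 N and value of joint lock above 1 rad and z of key_tip in the frame of lock_mouth below -0.01 m and horizontal distance between key_tip and lock_mouth below 0.008 m and contact force between key and the arm below 0.05 N and contact force between key and the fingers below 0.05 N); the arm keeps its last pose, push and grip.
It fails at once if a toggle was flicked (distance of any of toggle0_tip, toggle1_tip from where it was at the start of the episode above 0.006 m).
It fails at once if the bell was pushed (value of joint bell above 0.003 m).
It fails at once if the dimmer was turned (distance of dimmer_edge from where it was at the start of the episode above 0.006 m).
It fails at once if a spare lens cap was disturbed (distance of any of cap0, cap1, cap2 from where it was at the start of the episode above 0.012 m).
It fails at once if the lamp unit was tipped over (angle between lamp_collar's own z axis and vertical above 0.6 rad).
It also fails if it takes over 61 s, if anything falls off the work surface, if the arm or the gripper's body presses on something with over 40 N, if the wrist force passes 120 N, or if a joint passes its speed limit or range.

### The arm

A 6-joint arm with a two-finger parallel gripper is mounted at the origin on the work surface. World frame = base frame: x ahead of the robot, y to its left, z up, the work surface at z = 0. Lengths are in mm, angles in degrees, forces in N, time in s.
With the tool pointing down it reaches from about 350 to 850 mm from the base axis. Payload 8.1 kg.
Tool frame: the origin (TCP) lies between the finger pads; the fingertips stand 8 mm ahead of it and the grasp point (between the pads) lies 11 mm behind it (r.tip_extent is the distance from the TCP to the fingertips, in mm); z points along the fingers, y is the direction in which the jaws open and shut (so a half turn about z gives the same grasp; the last joint's range is limited). The gripper opens to 85 mm and grips with 20 to 120 N. Pads are 22 mm wide; open, the fingers measure 114 mm over their backs; the gripper's body (76 mm by 85 mm) begins 54 mm behind the grasp point. The pads swing forward as they close: fully open they stand 13 mm farther back than shut.
Start: joints at [65.466, 7.471, 85.268, -0, 87.261, -4.893], TCP at [201.654, 565.103, 217.492] pointing down, gripper open.
Joint ranges: [-169.43, 169.43], [-51.17, 129.36], [1.28, 143.12], [-76.62, 256.62], [0, 156.53], [-152.29, 152.29]. Speed limits (degrees/s): [136.94, 136.94, 159.86, 180, 180, 180].

### API

Orientations are given as [roll, pitch, yaw] about the fixed x, y, z axes, in that order (R = Rz(yaw) Ry(pitch) Rx(roll)).
In Python, from bench import sensors, viewer, hand_in, r gives the robot as it stands. The module is installed in compiled form; this text tells all that it offers.
- The arm moves only by the tool move_arm, never from a script. Its argument "rows" is a list that holds one entry, the list of rows, each a list of 6 numbers: the shift along the tool's x, y, z in m, then the turn, a rotation vector about the tool's x, y, z in degrees. In form: [[[tx, ty, tz, rx, ry, rz], ...]]. A call has 1 to 20 rows; each row is the pose to reach, as a shift and turn from the pose commanded when the call began, along the tool's axes at that moment; what a row does not reach only later rows make up. A row lasts 1/10 s, in which the tool goes at most 50 mm and 8.59 degrees, less where a joint would pass 70% of its speed; a pose out of reach is approached as far as the arm can. A call with a gripper value outside its range is refused whole. "grip" is the opening, from 0 (shut) to 1 (fully open), set as the call begins (left out, the last holds). The fingers move at their own pace and stop on an object; "newtons" is the grip in N (left out, the last holds). Time passes only in rows, so rows that repeat a pose let the fingers close. It gives the time, the measured TCP pose, the force and the opening at its end, in the units of the state.
- sensors.sense(): the state, without advancing time (a new reading comes with each control period).
- viewer.snapshot(name): name is "scene" or "top"; returns a dict with "color" (420x560x3 uint8, red, green, blue), "camera_matrix" (3x3 intrinsics, pixels), "R" (3x3) and "t" (3): a world point X has camera coordinates R X + t. Camera axes: x right, y down, z forward; pixel columns grow to the right and rows downward; lengths in mm; the calibration is good to about 2 mm. A picture is of the moment at which its call begins. There is no depth.
- hand_in(): hands the job in, once; it reports no verdict.
The state is a dict: "time": time; "joint_pos": joint angles; "qd": joint speeds; "joint_efforts": joint torques, N m; "tool_pos": TCP position; "tcp_rot": TCP orientation; "ft_force": force on the tool from outside, world axes, zero at the start; "wrist_torque": the same for the moment, N m; "finger_gap": finger opening in mm.
Only numpy, scipy, OpenCV 4.12 (cv2) and the standard library are available. Lean on these libraries where they do the work, as an engineer would, in place of code of your own. Each camera call takes 0.05 s, during which the arm holds its last target.

## Working session

There is one attempt and no reset: what is moved stays moved. The work goes in short steps, Python scripts to look and compute and a tool call to move; the robot and the scene stay as the last step left them, time stands still between calls to the robot, and variables do not carry over. Pictures are saved under pics/ and viewed, and the job is handed in when it is done.

Besides the shell and the picture viewer there is one more tool, called after "Call:" by a JSON object that holds its "method" and its "body", one argument or row to a line. move_arm: Moves the arm, as the interface text tells. Its arguments: {"type":"object","properties":{"rows":{"type":"array","items":{"type":"array","items":{"type":"array","items":{"type":"number"}}}},"grip":{"type":"number"},"newtons":{"type":"number"}},"required":["rows"]}

```bash
mkdir -p pics; cat > h.py <<'E'
import numpy as np, cv2
from bench import sensors, viewer, hand_in, r
def snap(n,tag):
    s=viewer.snapshot(n); cv2.imwrite(f'pics/{tag}.png',s['color'][:,:,::-1]); 
    np.savez(f'{tag}.npz',**{k:np.array(s[k]) for k in ('color','camera_matrix','R','t')}); return s
def load(tag): return dict(np.load(f'{tag}.npz'))
def proj(s,X):
    X=np.atleast_2d(X).astype(float); c=X@s['R'].T+s['t']; p=c@s['camera_matrix'].T; return p[:,:2]/p[:,2:]
def ray(s,u,v,z):
    d=s['R'].T@np.linalg.solve(s['camera_matrix'],[u,v,1.]); o=-s['R'].T@s['t']; return o+d*(z-o[2])/d[2]
def crop(s,tag,x0,x1,y0,y1,k):
    c=s['color'][y0:y1,x0:x1,::-1]; cv2.imwrite(f'pics/{tag}.png',cv2.resize(c,None,fx=k,fy=k,interpolation=cv2.INTER_CUBIC))
E
python3 - <<'E'
from h import *
print(sensors.sense())
for n in('scene','top'):
    s=snap(n,n+'0'); print(n,s['camera_matrix'],s['R'],s['t'], -s['R'].T@s['t'])
E
```

```text
{'time': 0.0, 'joint_pos': array([ 6.54655951e+01,  7.51614898e+00,  8.53292407e+01, -6.76622937e-04,
        8.72603618e+01, -4.89298271e+00]), 'qd': array([ 0.02296042, -0.04750227,  0.00352037,  0.06709968,  0.0191957 ,
       -0.04516051]), 'joint_efforts': array([ 1.08987944e-03, -5.69413126e+01, -5.00537968e+01, -1.66920868e-04,
        1.52138004e-02,  3.61003652e-05]), 'tool_pos': array([201.4250772 , 564.57614711, 216.43396112]), 'tcp_rot': array([-1.79894576e+02, -8.34672969e-03,  1.60358603e+02]), 'ft_force': array([-0.12701416,  0.06947491, -0.32218655]), 'wrist_torque': array([-0.03357854,  0.0155391 ,  0.07498456]), 'finger_gap': 85.49838113378874}
scene [[458.08214325   0.         281.8607893 ]
 [  0.         458.08214325 215.62706249]
 [  0.           0.           1.        ]] [[-0.66276304  0.74877629  0.00890069]
 [ 0.50418735  0.45499566 -0.73401231]
 [-0.55366079 -0.48198861 -0.67907784]] [ 376.30418643 -145.48246814 1408.13080442] [1102.37773755  463.12924908  846.09513296]
top [[520.04681749   0.         280.77255409]
 [  0.         520.04681749 202.34182947]
 [  0.           0.           1.        ]] [[-0.02197172 -0.99956233 -0.01980903]
 [-0.98789428  0.02475015 -0.15314151]
 [ 0.15356476  0.01620445 -0.98800571]] [-38.56979035 503.72825016 951.97810473] [ 350.59252628  -66.44654234 1016.93747504]
```

View pics/scene0.png

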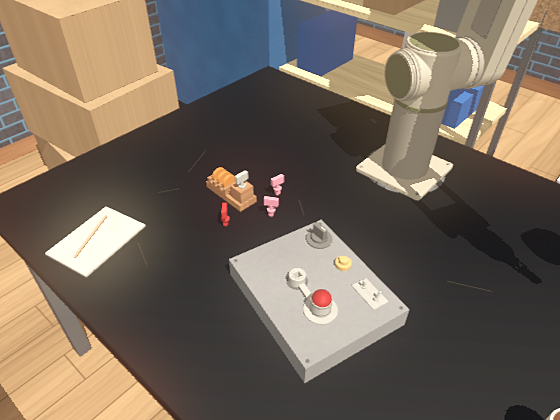

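View pics/top0.png

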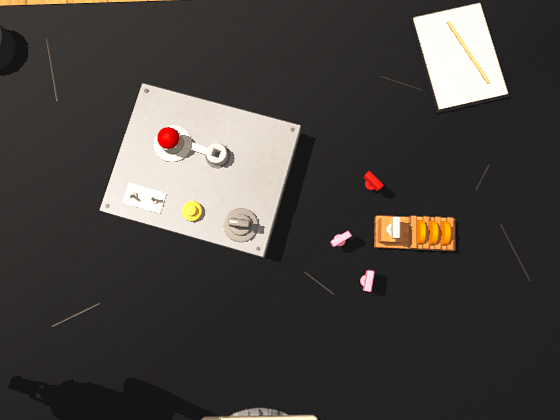

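Key candidates (scene pixels): the bare steel key in the stand (241,180), a red one (225,214), and two pink ones (277,183) and (271,205). By the description it is the steel one in the stand. I'll check it in close crops.

```bash
python3 - <<'E'
from h import *
s=load('scene0');t=load('top0')
crop(s,'c1',195,295,155,230,8); crop(t,'c2',335,465,165,260,6); crop(t,'c3',95,305,75,260,3.8 and 3); crop(s,'c4',225,415,215,385,4)
E
```

```text
(no output)
```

View pics/c1.png

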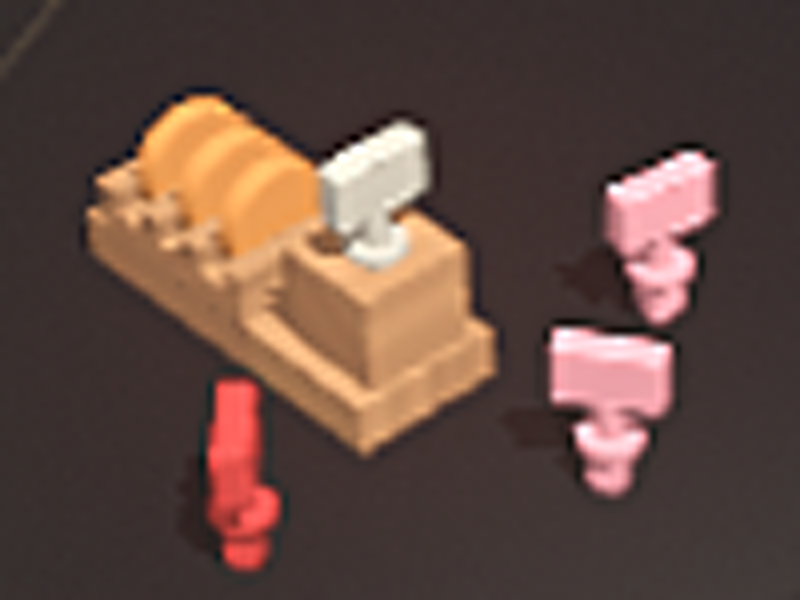

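View pics/c2.png

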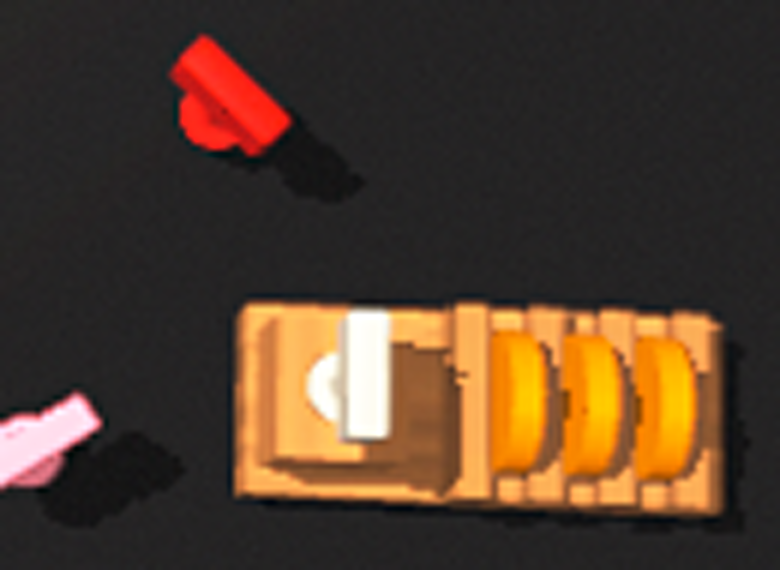

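View pics/c3.png

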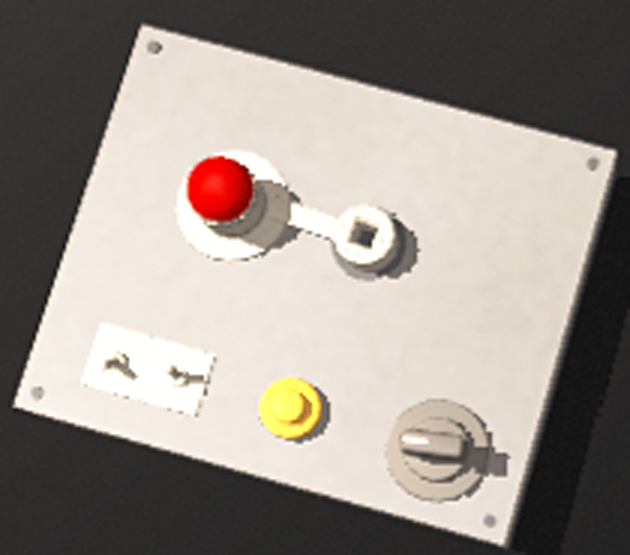

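View pics/c4.png

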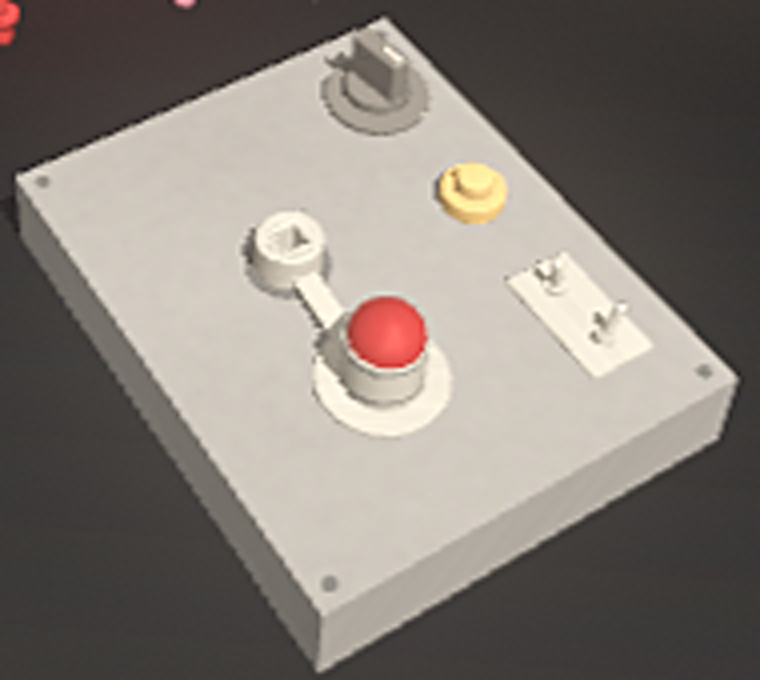

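The steel key is the one standing in the stand's block. Next I'll fit the poses.

```bash
cat > fit.py <<'E'
from h import *
from scipy.optimize import least_squares
s=load('scene0');t=load('top0')
def fit(obs,x0,z):
    # obs list of (cam, pix, local xy, z)
    def f(p):
        c,sn=np.cos(p[2]),np.sin(p[2]); out=[]
        for cam,px,l in obs:
            X=[p[0]+c*l[0]-sn*l[1],p[1]+sn*l[0]+c*l[1],l[2]]
            out+=list(proj(cam,X)[0]-px)
        return out
    q=least_squares(f,x0); return q.x,np.round(q.fun,1)
E
python3 - <<'E'
from fit import *
T=[(t,p,l) for p,l in zip([(141.7,83.3),(300.7,125),(264.3,256.7),(99.3,211)],[(130,160,55),(130,-160,55),(-130,-160,55),(-130,160,55)])]
S=[(s,p,l) for p,l in zip([(321.3,219.3),(409.3,309.5),(305,368),(229.3,259.3)],[(-130,-160,55),(-130,160,55),(130,160,55),(130,-160,55)])]
for o in (T,S,T+S):
    p,e=fit(o,[450,100,0],55); print('box',p,np.degrees(p[2]),e)
    c,sn=np.cos(p[2]),np.sin(p[2])
    for n,l in(('well',(30,65)),('lock',(30,-25))): print(n,p[0]+c*l[0]-sn*l[1],p[1]+sn*l[0]+c*l[1])
# bar
bt=[(392.3,216.7),(399.8,216.7),(399.8,238.3),(391.8,238.3)]
for q in bt: print('bar top',ray(t,*q,102))
bs=[(235.6,176.5),(245.6,170.3),(248.5,171.9),(238.1,178.4)]
for q in bs: print('bar scene',ray(s,*q,102))
# drum mouth, from crops
print('drum top',ray(t,95+366/3,75+234/3,79),ray(s,225+290/4,215+238/4,79))
# stand corners on table-ish z? 
for q in [(238,305),(722,318),(720,513),(236,497)]: print('stand',ray(t,335+q[0]/6,165+q[1]/6,15))
for q in [(270,320),(265,462),(372,300),(370,300)]: pass
E
```

```text
box [ 5.70595423e+02  9.90407137e+01 -2.91602068e-01] -16.707567788978416 [ 0.3  0.4 -0.3 -0.1 -0.7 -0.3  0.7  0. ]
well 618.0156159869655 152.67209730713859
lock 592.1417833541917 66.47148950828827
box [ 5.71790664e+02  9.89458314e+01 -3.01044936e-01] -17.248604267498703 [ 0.2 -0.1 -0.1 -0.1  0.3  0.6 -0.4 -0.7]
well 619.7151690215621 152.1270479922604
lock 593.0285210783751 66.17460287546112
box [ 5.71092318e+02  9.89256732e+01 -2.95463939e-01] -16.92883669228072 [ 0.7 -0.1 -0.1  0.1 -1.  -0.3  0.6 -0.6 -0.1 -0.3  0.2 -0.7  1.1  0.4
 -0.4 -0.5]
well 618.7192738350822 152.3735267498258
lock 592.5127393529324 66.27348290293861
bar top [ 462.22116137 -247.76159074  102.        ]
bar top [ 461.8983102  -260.94164462  102.        ]
bar top [ 423.76797947 -258.77076573  102.        ]
bar top [ 424.09858968 -244.80028632  102.        ]
bar scene [ 463.74201039 -255.87871232  102.        ]
bar scene [ 426.99315616 -255.38820515  102.        ]
bar scene [ 426.79927104 -244.70781495  102.        ]
bar scene [ 464.99618719 -245.23981773  102.        ]
drum top [592.0589133   65.33264919  79.        ] [594.8673651   68.27645236  79.        ]
stand [ 475.35624007 -231.11928964   15.        ]
stand [ 467.34884168 -385.86527982   15.        ]
stand [ 404.94024102 -380.66654494   15.        ]
stand [ 413.59713602 -227.42016905   15.        ]
```

```bash
cat > mv.py <<'E'
# usage: mv.py cx cy cz cyaw  tx ty tz tyaw ; prints tool shift (m) and turn (deg) for a tool-down pose
import sys; import numpy as np
a=list(map(float,sys.argv[1:])); c,t=a[:4],a[4:]
y=np.radians(c[3]); d=np.array(t[:3])-c[:3]
X=np.array([np.cos(y),np.sin(y),0]);Y=np.array([np.sin(y),-np.cos(y),0])
rz=-((t[3]-c[3]+180)%360-180)
print(np.round([d@X/1000,d@Y/1000,-d[2]/1000],4),round(rz,2))
E
python3 mv.py 201.654 565.103 217.492 160.36  480 150 217.492 160.36
python3 mv.py 201.654 565.103 217.492 160.36  444.3 -251.7 150 177.5
python3 - <<'E'
from fit import *
crop(t,'c5',185,245,130,180,12); crop(s,'c6',280,330,260,305,12)
E
```

```text
[-0.4017 -0.2974 -0.    ] -0.0
[-0.5031 -0.6877  0.0675] -17.14
```

View pics/c5.png

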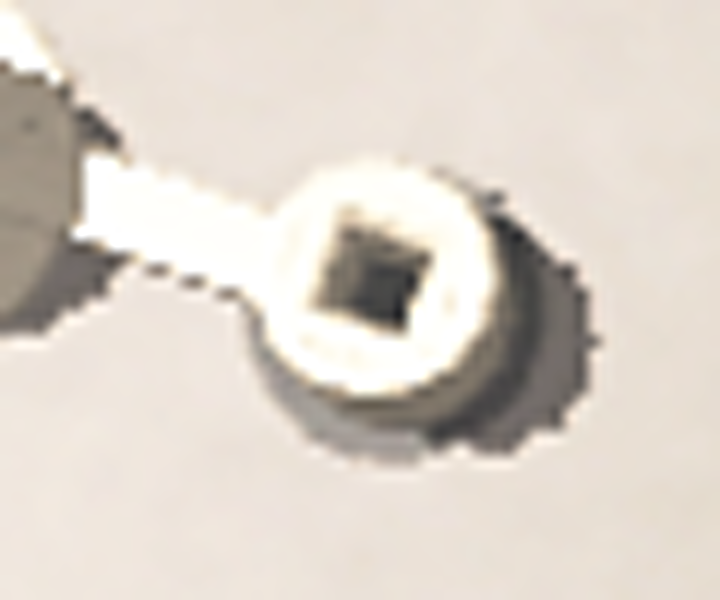

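```bash
python3 - <<'E'
from fit import *
f=lambda q,z:ray(t,185+q[0]/12,130+q[1]/12,z)[:2]
a,b=f((100,150),65.5),f((265,205),65.5); d=a-b; print('tongue yaw(of y axis)',np.degrees(np.arctan2(d[1],d[0]))-90)
a,b=f((85,235),65.5),f((240,295),65.5); d=a-b; print('tongue lower',np.degrees(np.arctan2(d[1],d[0]))-90)
print('drum',f((381,277),79),'socket',f((380,268),79))
P=[(345,210),(435,255),(405,332),(315,300)]
W=[f(q,79) for q in P]
for i in range(4):
    d=W[(i+1)%4]-W[i]; print(np.linalg.norm(d),np.degrees(np.arctan2(d[1],d[0])))
print(np.mean(W,0))
E
```

```text
tongue yaw(of y axis) -20.27524805986583
tongue lower -22.94192346273539
drum [591.91247896  65.7985666 ] socket [593.34800559  65.94934301]
15.86570813796856 -118.41777682725039
12.986173795804294 158.77949129527585
14.966705972221249 68.63148954792452
14.955307492873356 -18.25372856153001
[592.38362943  66.73020617]
```

Call:
{"method": "move_arm", "body": {
  "rows": [
    [[-0.4,-0.297,0,0,0,0],[-0.4,-0.297,0,0,0,0],[-0.4,-0.297,0,0,0,0],[-0.4,-0.297,0,0,0,0],[-0.4,-0.297,0,0,0,0],[-0.4,-0.297,0,0,0,0],[-0.4,-0.297,0,0,0,0],[-0.4,-0.297,0,0,0,0],[-0.4,-0.297,0,0,0,0],[-0.4,-0.297,0,0,0,0],[-0.4,-0.297,0,0,0,0],[-0.503,-0.688,0.067,0,0,-17.14],[-0.503,-0.688,0.067,0,0,-17.14],[-0.503,-0.688,0.067,0,0,-17.14],[-0.503,-0.688,0.067,0,0,-17.14],[-0.503,-0.688,0.067,0,0,-17.14],[-0.503,-0.688,0.067,0,0,-17.14],[-0.503,-0.688,0.067,0,0,-17.14],[-0.503,-0.688,0.067,0,0,-17.14],[-0.503,-0.688,0.067,0,0,-17.14]]
  ],
  "grip": 0.45,
  "newtons": 60
}}

```text
time: 2.1
tool_pos: [442.7, -254.9, 149.3]
tcp_rot: [-180.0, -0.1, 177.4]
ft_force: [-0.2, 1.0, -0.5]
finger_gap: 39.0
```

```bash
python3 - <<'E'
from h import *
s=snap('scene','scene1'); t=snap('top','top1'); q=sensors.sense(); print(q['tool_pos'],q['tcp_rot'],q['finger_gap'])
crop(s,'d1',190,300,130,225,7)
crop(t,'d2',335,465,165,260,6)
E
```

```text
[ 442.89299797 -253.99159619  149.27077375] [ 1.79966948e+02 -1.07634377e-01  1.77293919e+02] 38.60779011151831
```

View pics/d1.png

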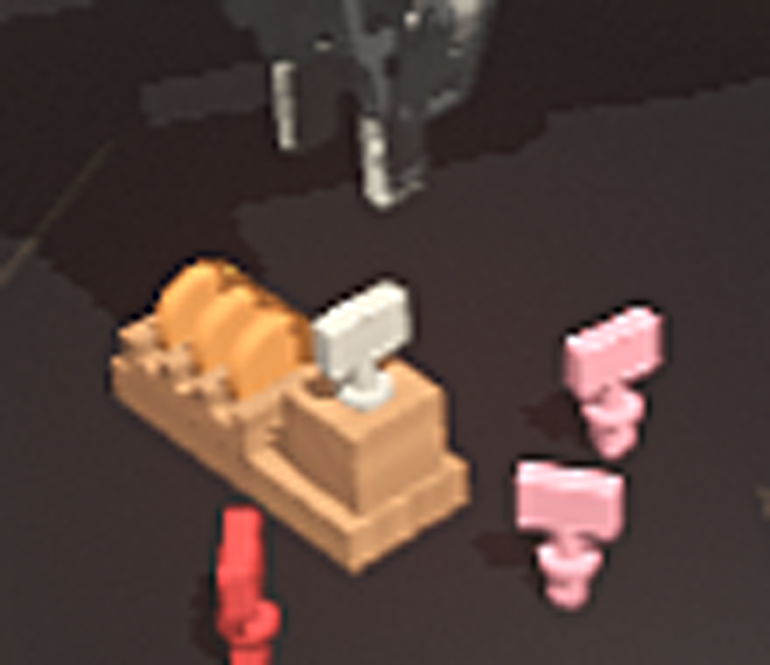

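View pics/d2.png

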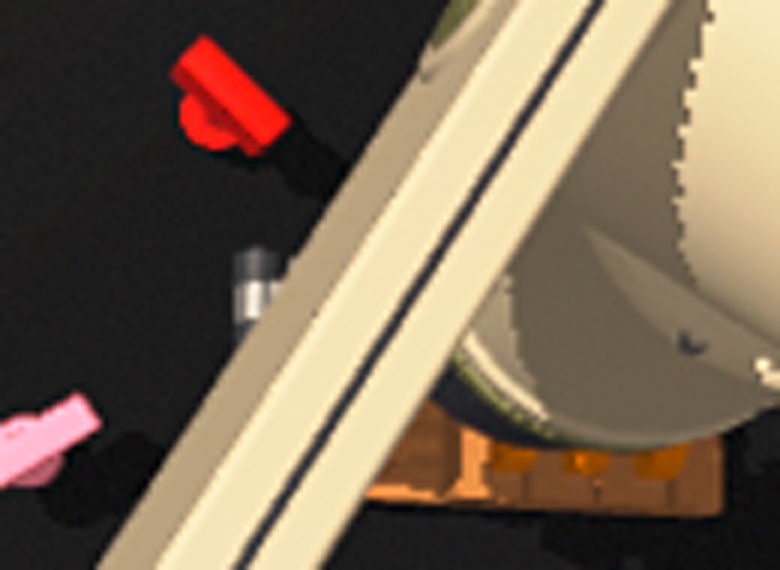

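Call:
{"method": "move_arm", "body": {
  "rows": [
    [[0,0,0.01,0,0,0],[0,0,0.02,0,0,0],[0,0,0.03,0,0,0],[0,0,0.03,0,0,0],[0,0,0.03,0,0,0]]
  ]
}}

```text
time: 2.7
tool_pos: [444.0, -251.0, 120.0]
tcp_rot: [180.0, -0.0, 177.6]
ft_force: [-0.2, -0.3, 0.7]
finger_gap: 38.6
```

```bash
python3 - <<'E'
from h import *
s=snap('scene','scene2');q=sensors.sense(); print(q['tool_pos'],q['tcp_rot'],q['joint_pos'])
crop(s,'d3',205,270,140,195,12)
print(proj(s,[q['tool_pos'],[444.3,-251.7,90]]))
E
```

```text
[ 444.37013546 -251.44920794  120.60691566] [-1.79998083e+02  3.13388966e-03  1.77550836e+02] [-3.52588381e+01 -2.52637941e+00  1.05867575e+02  8.96723553e-05
  7.66551315e+01 -1.22809695e+02]
[[241.66741607 168.20504516]
 [242.20106247 177.38085745]]
```

View pics/d3.png

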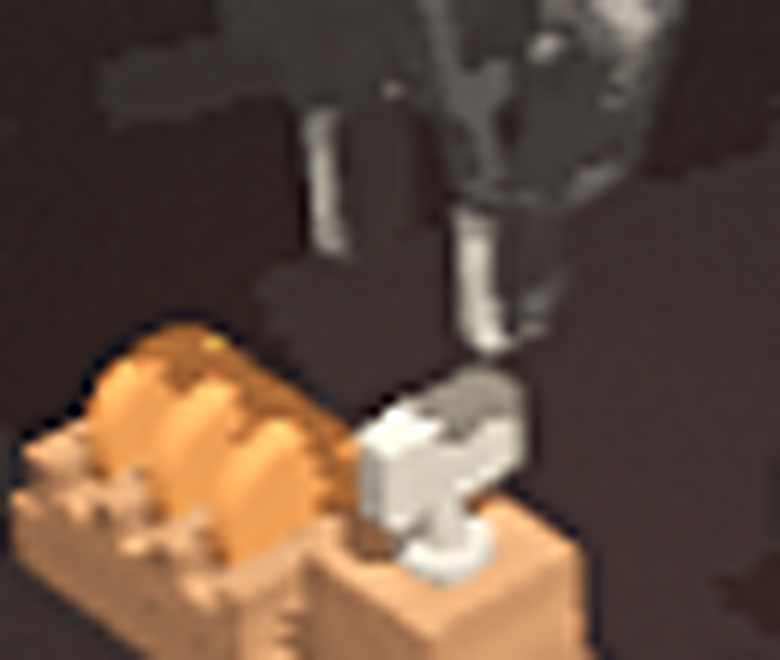

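Call:
{"method": "move_arm", "body": {
  "rows": [
    [[0,0,0.01,0,0,0],[0,0,0.02,0,0,0],[0,0,0.03,0,0,0],[0,0,0.039,0,0,0],[0,0,0.039,0,0,0],[0,0,0.039,0,0,0],[0,0,0.039,0,0,0]]
  ]
}}

```text
time: 3.45
tool_pos: [444.4, -252.2, 81.9]
tcp_rot: [-180.0, 0.0, 177.5]
ft_force: [0.9, 0.2, -0.1]
finger_gap: 38.4
```

```bash
python3 - <<'E'
from h import *
s=snap('scene','scene3');q=sensors.sense(); print(q['tool_pos'],q['tcp_rot'],q['ft_force'])
crop(s,'d4',205,270,140,195,12)
E
```

```text
[ 444.50759766 -252.22872215   82.06467516] [-1.79969387e+02  4.58999313e-02  1.77497371e+02] [-1.19135795 -0.27276568  0.59951147]
```

View pics/d4.png

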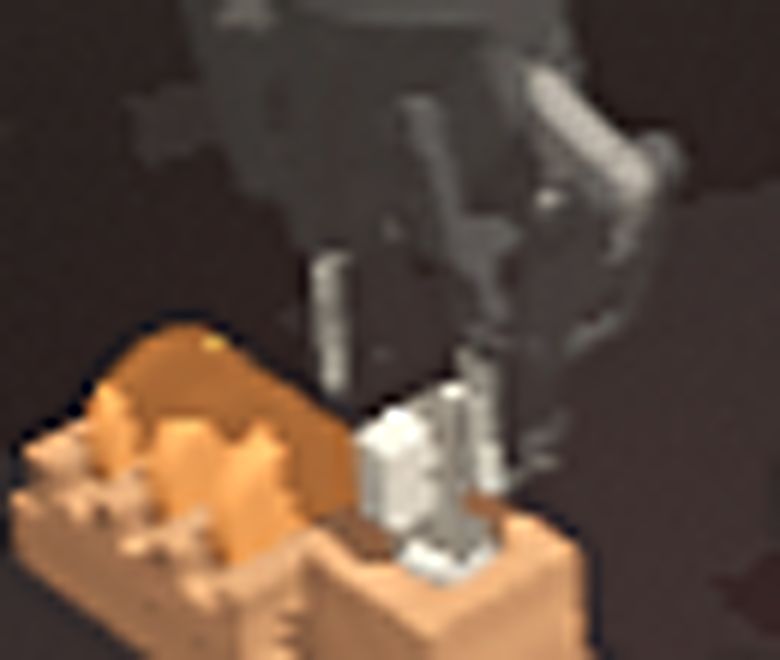

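The fingers straddle the bar (around pixel (240,178)) and are clear of the caps. Closing now.

Call:
{"method": "move_arm", "body": {
  "rows": [
    [[0,0,0,0,0,0],[0,0,0,0,0,0],[0,0,0,0,0,0],[0,0,0,0,0,0],[0,0,0,0,0,0],[0,0,0,0,0,0],[0,0,0,0,0,0],[0,0,0,0,0,0]]
  ],
  "grip": 0,
  "newtons": 60
}}

```text
time: 4.3
tool_pos: [444.5, -252.2, 82.0]
tcp_rot: [-180.0, 0.0, 177.5]
ft_force: [-0.1, -0.5, 5.6]
finger_gap: 9.6
```

```bash
python3 - <<'E'
from h import *
s=snap('scene','scene4');q=sensors.sense(); print(q['tool_pos'],q['tcp_rot'],q['ft_force'],q['wrist_torque'])
crop(s,'d5',205,270,140,195,12)
E
```

```text
[ 444.48448524 -252.18605334   81.97211525] [-1.79971174e+02  4.34302544e-02  1.77501217e+02] [-0.52325884  0.28028292  5.96046559] [-0.00452658  0.07502274  0.02930789]
```

View pics/d5.png

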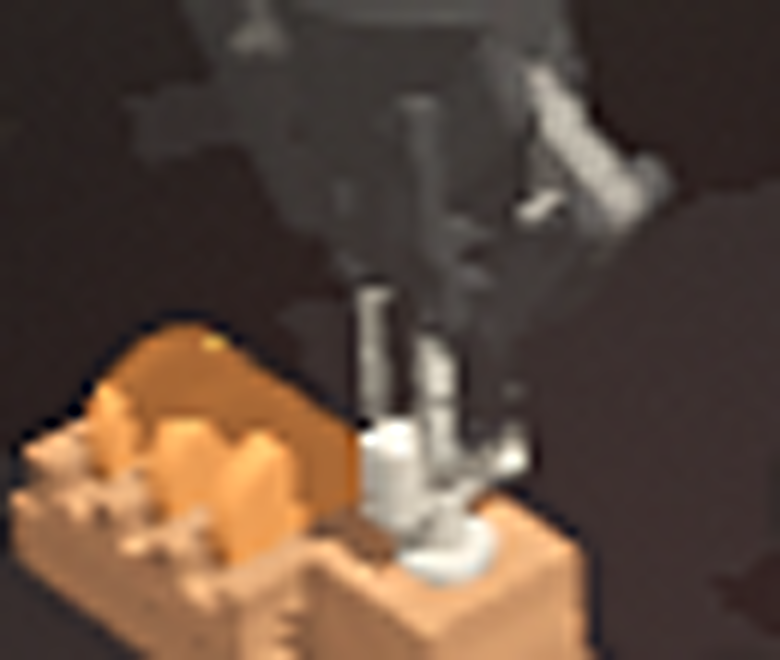

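Call:
{"method": "move_arm", "body": {
  "rows": [
    [[0,0,-0.005,0,0,0],[0,0,-0.012,0,0,0],[0,0,-0.022,0,0,0],[0,0,-0.035,0,0,0],[0,0,-0.055,0,0,0],[0,0,-0.08,0,0,0],[0,0,-0.105,0,0,0],[0,0,-0.12,0,0,0],[0,0,-0.12,0,0,0],[0,0,-0.12,0,0,0],[0,0,-0.12,0,0,0]]
  ]
}}

```text
time: 5.45
tool_pos: [443.4, -251.4, 199.9]
tcp_rot: [179.9, -0.1, 177.5]
ft_force: [-0.4, -0.5, -1.2]
finger_gap: 9.8
```

```bash
python3 - <<'E'
from h import *
s=snap('scene','scene5');t=snap('top','top5');q=sensors.sense(); print(q['tool_pos'],q['tcp_rot'],q['finger_gap'],q['ft_force'])
crop(s,'d6',195,295,90,200,6)
E
python3 mv.py 444.5 -252.2 202 177.5  592.5 66.3 165 160
```

```text
[ 443.39328873 -251.41892017  199.86505472] [ 1.79916387e+02 -1.30887004e-01  1.77499437e+02] 9.67830145445798 [-0.19230296  0.88926124 -2.10381741]
[-0.134   0.3247  0.037 ] 17.5
```

View pics/d6.png

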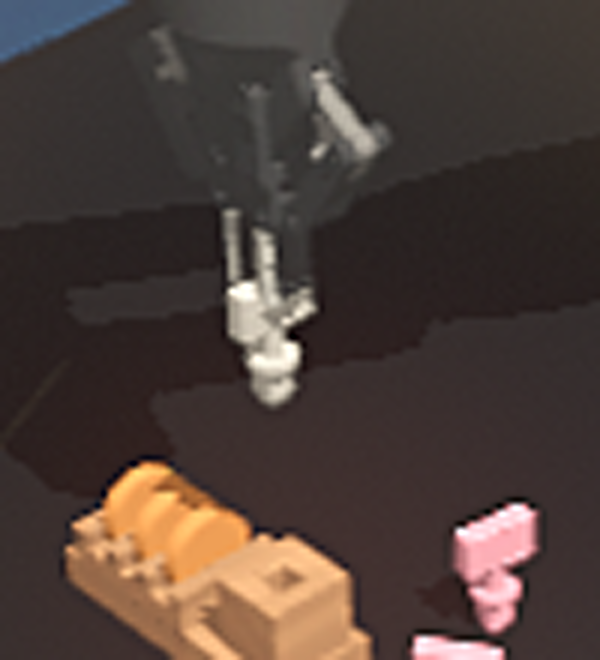

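View pics/top5.png

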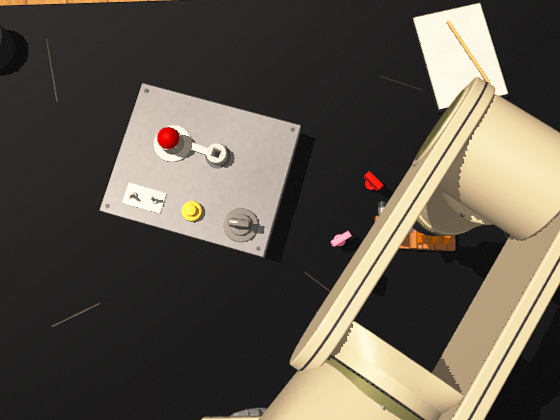

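```bash
python3 - <<'E'
from h import *
s=load('scene5')
print('hole',ray(s,195+287/6,90+577/6,60)); 
for z in (155,158,160): print('tip front-bottom',ray(s,195+274/6,90+403/6,z))
# collar centre approx: ellipse x 246-299, y 340-375 top face
print('collar',ray(s,195+272.5/6,90+355/6,200-18))
print(proj(s,[[443.4,-251.4,158],[443.4,-251.4,182]])*6-[195*6,90*6])
E
```

```text
hole [ 444.280361  -251.4109736   60.       ]
tip front-bottom [ 444.05588467 -252.94384307  155.        ]
tip front-bottom [ 446.91361794 -249.83541534  158.        ]
tip front-bottom [ 448.81877346 -247.76313018  160.        ]
collar [ 445.85902195 -250.02187459  182.        ]
[[277.27041404 398.00326136]
 [274.35041505 351.2737622 ]]
```

Call:
{"method": "move_arm", "body": {
  "rows": [
    [[-0.03,0.08,0,0,0,3],[-0.06,0.15,0,0,0,6],[-0.09,0.22,0,0,0,10],[-0.11,0.28,0,0,0,14],[-0.134,0.325,0,0,0,17.5],[-0.134,0.325,0,0,0,17.5],[-0.134,0.325,0,0,0,17.5],[-0.134,0.325,0,0,0,17.5],[-0.134,0.325,0.01,0,0,17.5],[-0.134,0.325,0.02,0,0,17.5],[-0.134,0.325,0.03,0,0,17.5],[-0.134,0.325,0.037,0,0,17.5],[-0.134,0.325,0.037,0,0,17.5],[-0.134,0.325,0.037,0,0,17.5],[-0.134,0.325,0.037,0,0,17.5]]
  ]
}}

```text
time: 7.05
tool_pos: [592.6, 66.6, 165.2]
tcp_rot: [180.0, 0.1, 160.0]
ft_force: [-0.4, -1.2, -0.6]
finger_gap: 10.0
```

```bash
python3 - <<'E'
from h import *
s=snap('scene','scene6');t=snap('top','top6');q=sensors.sense(); print(q['tool_pos'],q['tcp_rot'],q['finger_gap'],q['ft_force'],q['joint_pos'])
crop(s,'d7',260,340,205,305,6)
crop(t,'d8',185,245,130,180,12)
E
```

```text
[592.63258747  66.80696664 165.28447311] [1.79972814e+02 6.80536566e-02 1.59990949e+02] 9.479973021656852 [-0.40543692 -0.25324845 -0.01200079] [ 1.50661129e+00  8.50328234e+00  8.96284140e+01  3.36241913e-04
  8.17950215e+01 -6.84844016e+01]
```

View pics/d7.png

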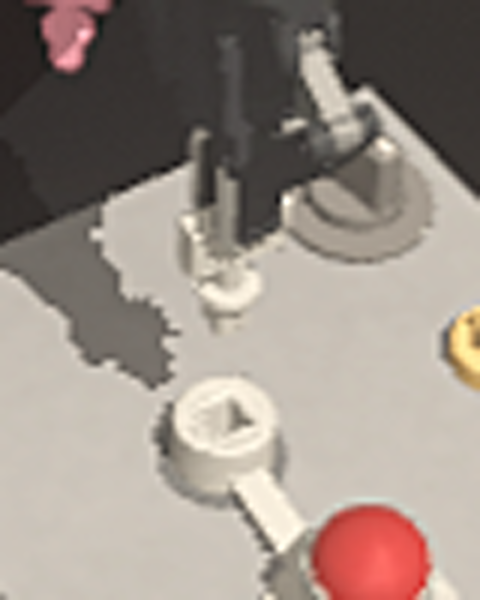

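View pics/d8.png

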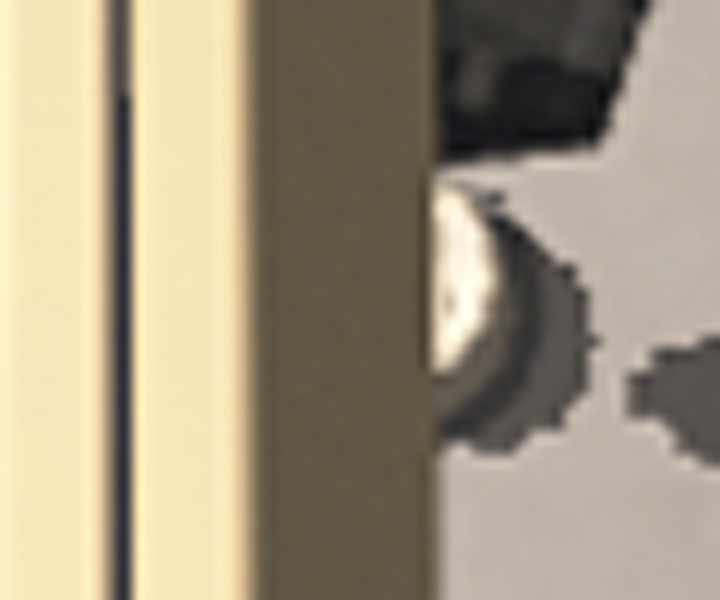

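```bash
python3 - <<'E'
from h import *
s=load('scene6')
f=lambda q,z:ray(s,260+q[0]/6,205+q[1]/6,z)[:2]
print('collar c',f((231,287),147.3),f((231,287),145.3)); print('drum',f((226,418),79))
P=[(222,398),(253,415),(224,437),(192,421)]
print('socket',np.mean([f(p,79) for p in P],0))
E
```

```text
collar c [594.36595103  67.69070616] [592.91198616  66.5589337 ]
drum [594.98326542  68.84556862]
socket [595.65072619  67.88116263]
```

Call:
{"method": "move_arm", "body": {
  "rows": [
    [[-0.0005,0.0008,0.01,0,0,0],[-0.0005,0.0008,0.02,0,0,0],[-0.0005,0.0008,0.03,0,0,0],[-0.0005,0.0008,0.038,0,0,0],[-0.0005,0.0008,0.04,0,0,0],[-0.0005,0.0008,0.04,0,0,0],[-0.0005,0.0008,0.04,0,0,0],[-0.0005,0.0008,0.04,0,0,0]]
  ]
}}

```text
time: 7.95
tool_pos: [593.4, 67.5, 125.2]
tcp_rot: [180.0, 0.1, 160.0]
ft_force: [-0.2, 0.2, -0.7]
finger_gap: 9.6
```

```bash
python3 - <<'E'
from h import *
s=snap('scene','scene7');q=sensors.sense(); print(q['tool_pos'],q['tcp_rot'],q['finger_gap'],q['ft_force'])
crop(s,'d9',270,330,230,295,9)
E
```

```text
[593.36859418  67.51365929 125.16565343] [1.79977847e+02 5.77296562e-02 1.60000295e+02] 10.112682569028799 [ 0.03871091  0.48981165 -0.54661493]
```

View pics/d9.png

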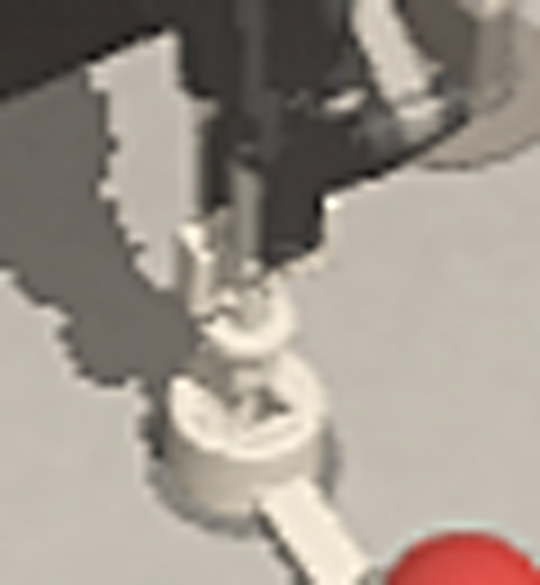

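Call:
{"method": "move_arm", "body": {
  "rows": [
    [[0,0,0.003,0,0,0],[0,0,0.006,0,0,0],[0,0,0.009,0,0,0],[0,0,0.012,0,0,0],[0,0,0.012,0,0,0],[0,0,0.012,0,0,0]]
  ]
}}

```text
time: 8.6
tool_pos: [592.9, 67.7, 112.3]
tcp_rot: [180.0, -0.0, 160.0]
ft_force: [1.5, 1.3, 0.3]
finger_gap: 9.4
```

Call:
{"method": "move_arm", "body": {
  "rows": [
    [[0,0,0.003,0,0,0],[0,0,0.006,0,0,0],[0,0,0.009,0,0,0],[0,0,0.012,0,0,0],[0,0,0.013,0,0,0],[0,0,0.013,0,0,0],[0,0,0.013,0,0,0]]
  ]
}}

```text
time: 9.3
tool_pos: [593.4, 67.5, 100.8]
tcp_rot: [180.0, 0.1, 160.0]
ft_force: [-2.6, 1.3, 9.1]
finger_gap: 9.8
```

```bash
python3 - <<'E'
from h import *
s=snap('scene','scene8');q=sensors.sense(); print(q['tool_pos'],q['tcp_rot'],q['finger_gap'],q['ft_force'])
crop(s,'d10',270,330,230,295,9)
E
```

```text
[593.35934064  67.46701968 100.76807034] [1.79981683e+02 5.66666069e-02 1.60000454e+02] 9.794158988199579 [-2.83965089  1.60333145  9.36374248]
```

View pics/d10.png

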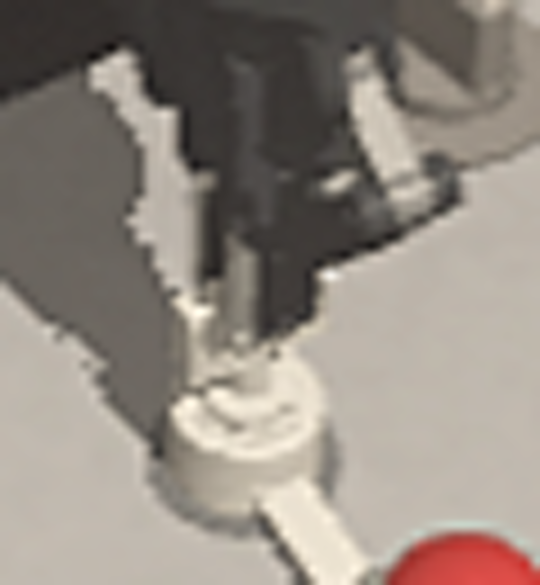

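Call:
{"method": "move_arm", "body": {
  "rows": [
    [[0,0,0.001,0,0,0],[0,0,0.002,0,0,0],[0,0,0.002,0,0,0]]
  ]
}}

```text
time: 9.65
tool_pos: [593.9, 67.5, 100.6]
tcp_rot: [180.0, 0.1, 160.0]
ft_force: [-7.4, 0.2, 19.6]
finger_gap: 9.7
```

Seated: 20 N of reaction at the full-depth height. Now the clockwise quarter turn.

Call:
{"method": "move_arm", "body": {
  "rows": [
    [[0.0005,-0.0002,-0.0015,0,0,5],[0.0005,-0.0002,-0.0015,0,0,11],[0.0005,-0.0002,-0.0015,0,0,17],[0.0005,-0.0002,-0.0015,0,0,23],[0.0005,-0.0002,-0.0015,0,0,29],[0.0005,-0.0002,-0.0015,0,0,35],[0.0005,-0.0002,-0.0015,0,0,41],[0.0005,-0.0002,-0.0015,0,0,47],[0.0005,-0.0002,-0.0015,0,0,53],[0.0005,-0.0002,-0.0015,0,0,59],[0.0005,-0.0002,-0.0015,0,0,65],[0.0005,-0.0002,-0.0015,0,0,71],[0.0005,-0.0002,-0.0015,0,0,77],[0.0005,-0.0002,-0.0015,0,0,83],[0.0005,-0.0002,-0.0015,0,0,88],[0.0005,-0.0002,-0.0015,0,0,91],[0.0005,-0.0002,-0.0015,0,0,91],[0.0005,-0.0002,-0.0015,0,0,91]]
  ]
}}

```text
time: 11.45
tool_pos: [594.2, 66.6, 100.8]
tcp_rot: [179.8, -0.0, 69.0]
ft_force: [1.1, -1.7, 7.6]
finger_gap: 9.4
```

```bash
python3 - <<'E'
from h import *
s=snap('scene','scene9');t=snap('top','top9');q=sensors.sense(); print(q['tool_pos'],q['tcp_rot'],q['finger_gap'],q['ft_force'],q['wrist_torque'])
crop(s,'d11',250,350,210,320,6)
E
```

```text
[594.11631745  66.63274307 100.75886926] [ 1.79766436e+02 -1.41301629e-02  6.89817580e+01] 9.277439292076894 [ 1.49367526 -1.05167881  7.23658962] [-0.3793784  -0.40308742  0.00068144]
```

View pics/d11.png

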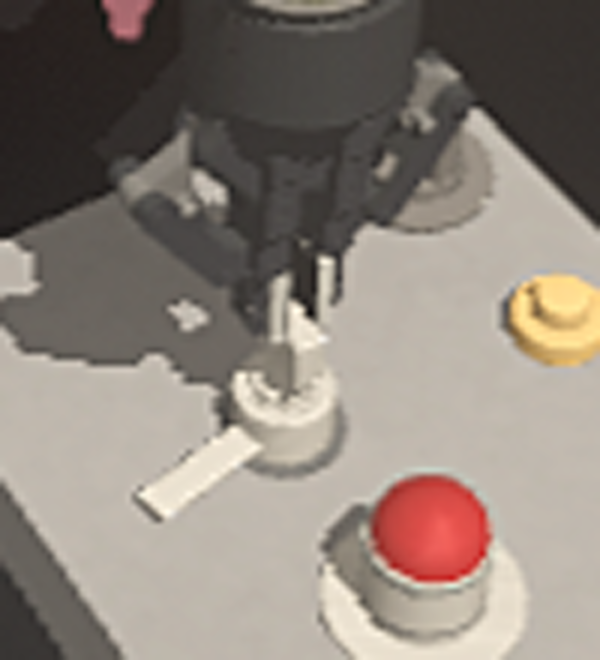

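View pics/top9.png

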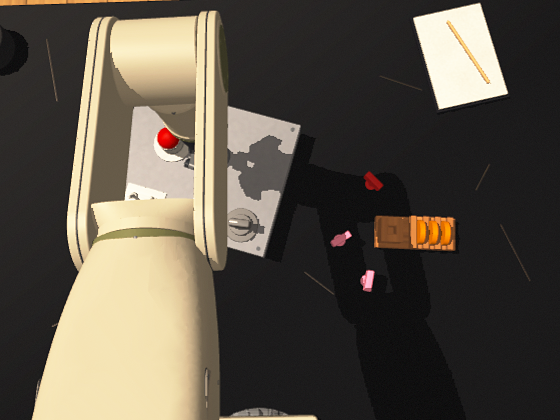

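```bash
python3 - <<'E'
from h import *
s=load('scene9')
f=lambda q:ray(s,250+q[0]/6,210+q[1]/6,65.5)[:2]
d=f((150,503))-f((250,442)); a=np.degrees(np.arctan2(d[1],d[0])); print(a,'lock angle deg',73.1-a)
E
```

```text
-10.832671032841812 lock angle deg 83.93267103284181
```

The lock is at about 84° and the tongue is off the flange. Releasing the key and rising.

Call:
{"method": "move_arm", "body": {
  "rows": [
    [[0,0,0,0,0,0],[0,0,0,0,0,0],[0,0,0,0,0,0],[0,0,0,0,0,0],[0,0,0,0,0,0],[0,0,-0.01,0,0,0],[0,0,-0.02,0,0,0],[0,0,-0.035,0,0,0],[0,0,-0.055,0,0,0],[0,0,-0.07,0,0,0],[0,0,-0.07,0,0,0],[0,0,-0.07,0,0,0]]
  ],
  "grip": 0.45
}}

```text
time: 12.75
tool_pos: [592.8, 67.5, 169.7]
tcp_rot: [179.9, -0.0, 69.0]
ft_force: [-1.1, 0.8, -0.3]
finger_gap: 38.7
```

```bash
python3 - <<'E'
from h import *
s=snap('scene','scene10');t=snap('top','top10');q=sensors.sense(); print(q['tool_pos'],q['tcp_rot'],q['finger_gap'],q['ft_force'],q['wrist_torque'])
crop(s,'d12',250,350,210,320,6)
E
python3 mv.py 594 67 171 69 619 152.4 171 73
```

```text
[591.76772416  67.45650711 167.94336602] [-1.79917084e+02  3.44472826e-02  6.90013641e+01] 38.54854699253665 [-0.68234062  0.23858103 -0.20636411] [ 0.02171957  0.01126983 -0.02112216]
[ 0.0887 -0.0073 -0.    ] -4.0
```

View pics/d12.png

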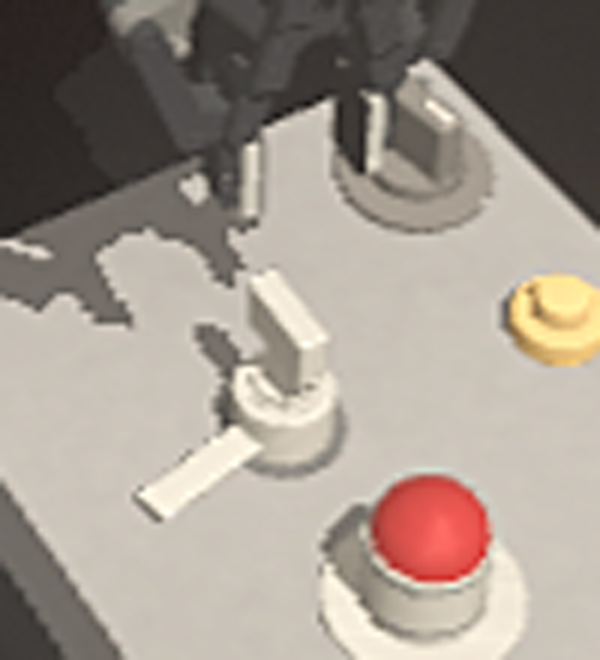

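Call:
{"method": "move_arm", "body": {
  "rows": [
    [[0.03,-0.002,0,0,0,-2],[0.06,-0.005,0,0,0,-4],[0.089,-0.007,0,0,0,-4],[0.089,-0.007,0,0,0,-4],[0.089,-0.007,0,0,0,-4],[0.089,-0.007,0.02,0,0,-4],[0.089,-0.007,0.035,0,0,-4],[0.089,-0.007,0.045,0,0,-4],[0.089,-0.007,0.045,0,0,-4],[0.089,-0.007,0.045,0,0,-4],[0.089,-0.007,0.045,0,0,-4]]
  ],
  "grip": 0.9
}}

```text
time: 13.95
tool_pos: [618.4, 153.0, 125.0]
tcp_rot: [179.9, -0.0, 73.0]
ft_force: [0.1, -0.2, 0.5]
finger_gap: 76.8
```

```bash
python3 - <<'E'
from h import *
s=snap('scene','scene11');t=snap('top','top11');q=sensors.sense(); print(q['tool_pos'],q['tcp_rot'],q['finger_gap'],q['ft_force'])
crop(s,'d13',240,380,210,340,5)
E
```

```text
[618.42397153 153.0956843  125.10729329] [ 1.79913380e+02 -4.12379242e-02  7.29947613e+01] 76.78329826337436 [ 0.83358565  0.49668871 -0.54575001]
```

View pics/d13.png

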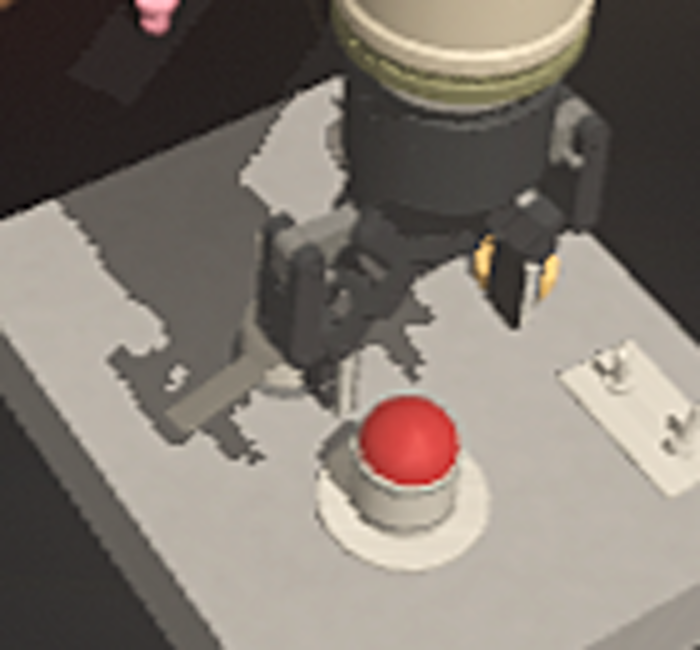

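Call:
{"method": "move_arm", "body": {
  "rows": [
    [[0,0,0.01,0,0,0],[0,0,0.02,0,0,0],[0,0,0.03,0,0,0],[0,0,0.04,0,0,0],[0,0,0.048,0,0,0],[0,0,0.052,0,0,0],[0,0,0.052,0,0,0],[0,0,0.052,0,0,0]]
  ]
}}

```text
time: 14.85
tool_pos: [618.0, 153.1, 72.3]
tcp_rot: [180.0, -0.0, 73.0]
ft_force: [-0.2, -0.1, 0.0]
finger_gap: 77.1
```

```bash
python3 - <<'E'
from h import *
s=snap('scene','scene12');q=sensors.sense(); print(q['tool_pos'],q['tcp_rot'],q['finger_gap'],q['ft_force'])
crop(s,'d14',240,380,210,340,5)
E
```

```text
[618.19593627 153.13110433  72.57339849] [ 1.79952276e+02 -2.30671659e-02  7.30001547e+01] 76.53743917798991 [-0.16219022 -0.35591348  0.0981864 ]
```

View pics/d14.png

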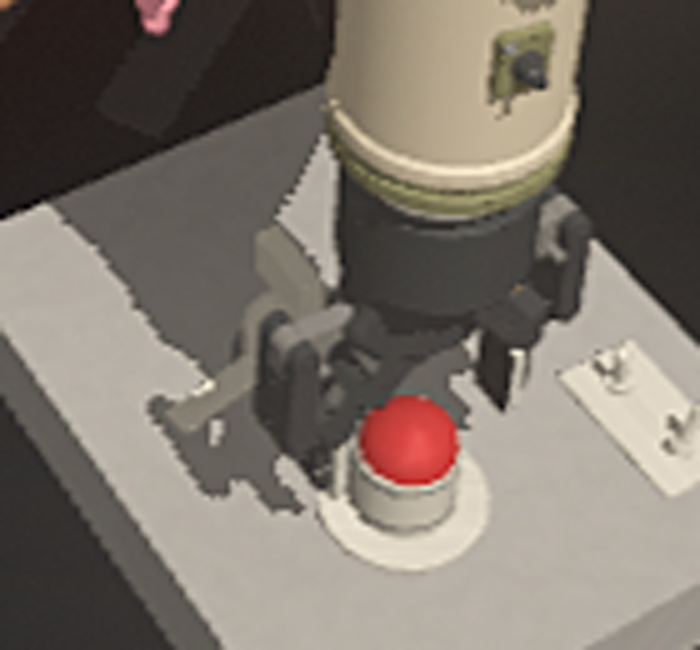

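The fingers straddle the collar: the left one is near crop pixel (335,470) and the right near (505,380). Closing.

Call:
{"method": "move_arm", "body": {
  "rows": [
    [[0,0,0,0,0,0],[0,0,0,0,0,0],[0,0,0,0,0,0],[0,0,0,0,0,0],[0,0,0,0,0,0],[0,0,0,0,0,0],[0,0,0,0,0,0],[0,0,0,0,0,0]]
  ],
  "grip": 0,
  "newtons": 60
}}

```text
time: 15.7
tool_pos: [618.4, 153.2, 73.2]
tcp_rot: [179.9, -0.0, 73.0]
ft_force: [-1.1, 0.3, 5.4]
finger_gap: 40.4
```

```bash
python3 - <<'E'
from h import *
s=snap('scene','scene13');q=sensors.sense(); print(q['tool_pos'],q['tcp_rot'],q['finger_gap'],q['ft_force'],q['wrist_torque'])
crop(s,'d15',240,380,210,340,5)
E
```

```text
[618.37610545 153.17099589  73.20403024] [ 1.79923478e+02 -3.85971165e-02  7.29983401e+01] 40.34696204097557 [-1.73056871 -0.96267722  5.10985858] [-0.03155704  0.3120934  -0.00325055]
```

View pics/d15.png

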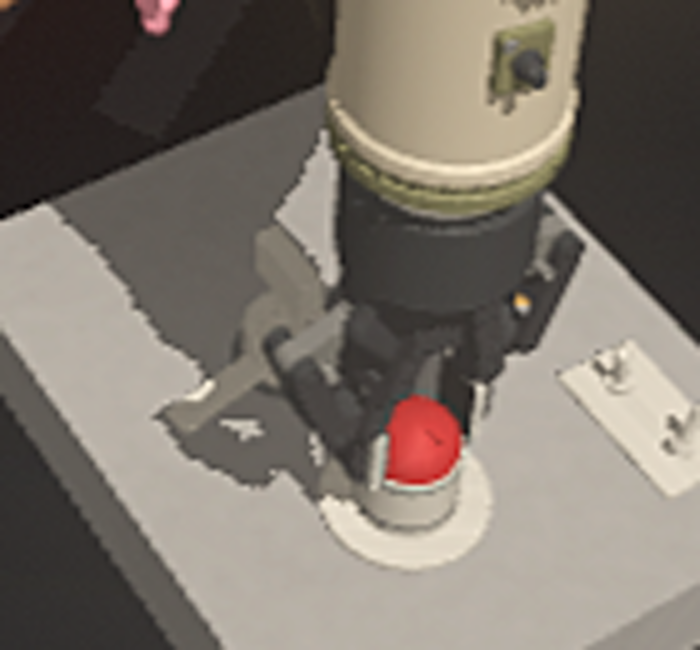

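```bash
python3 - <<'E'
from h import *
s=load('scene13')
import numpy as np
for r_ in (22,28):
  for z in (93,85,75,65,59): print(r_,z,(proj(s,[618.7+r_*np.cos(-.29),152.4+r_*np.sin(-.29),z])[0]-[240,210])*5)
E
```

```text
22 93 [364.87502434 464.40836307]
22 85 [363.78592553 476.37621355]
22 75 [362.44239613 491.13994197]
22 65 [361.11829217 505.69020866]
22 59 [360.33297951 514.31982461]
28 93 [352.56144068 470.81317012]
28 85 [351.54200642 482.7738785 ]
28 75 [350.28445861 497.5282999 ]
28 65 [349.0451388  512.06885767]
28 59 [348.31013221 520.69246378]
```

```bash
python3 - <<'E'
from h import *
s=load('scene13')
e=np.array([np.cos(-.29),np.sin(-.29)]);n=np.array([-e[1],e[0]])
for z in (93,85,80,75,70,65): 
  for r_ in (22,28): print(z,r_,(proj(s,[*(np.array([618.4,153.2])+r_*e+11*n),z])[0]-[240,210])*5)
crop(s,'d16',300,345,285,330,16)
E
```

```text
93 22 [382.6408496  484.31046159]
93 28 [370.27803666 490.81625815]
85 22 [381.43834998 496.25235334]
85 28 [369.14573717 502.75028746]
80 22 [380.69398289 503.64458122]
80 28 [368.44484247 510.13746541]
75 22 [379.95507745 510.98257004]
75 28 [367.74910358 517.47030303]
70 22 [379.22157377 518.26691459]
70 28 [367.05846381 524.7493977 ]
65 22 [378.49341283 525.49820097]
65 28 [366.37286731 531.97533809]
```

View pics/d16.png

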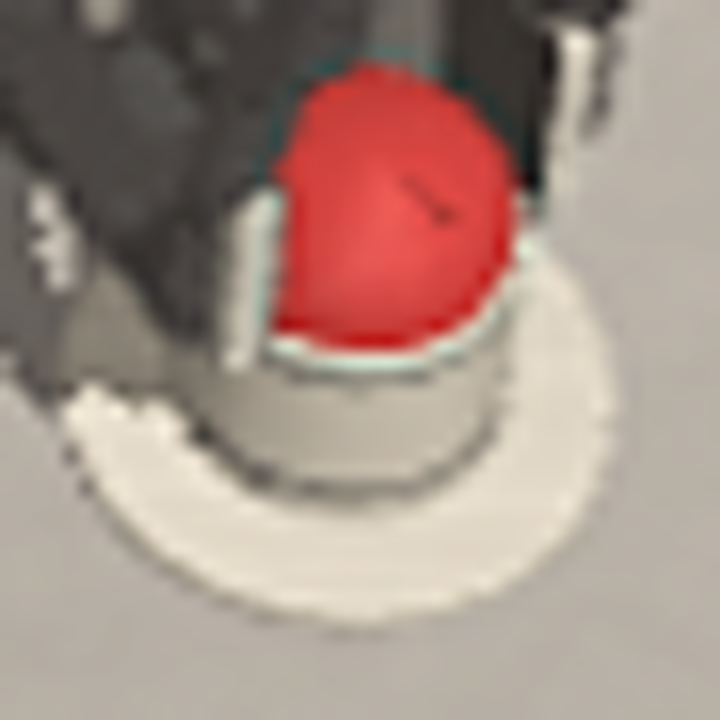

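The pads seem to hold only the upper part of the collar, so I'll regrip about 8 mm lower.

Call:
{"method": "move_arm", "body": {
  "rows": [
    [[0,0,0,0,0,0],[0,0,0,0,0,0],[0,0,0,0,0,0],[0,0,0,0,0,0],[0,0,0.003,0,0,0],[0,0,0.006,0,0,0],[0,0,0.008,0,0,0],[0,0,0.008,0,0,0],[0,0,0.008,0,0,0]]
  ],
  "grip": 0.65
}}

```text
time: 16.65
tool_pos: [617.7, 153.1, 63.8]
tcp_rot: [-180.0, 0.0, 73.0]
ft_force: [0.0, 0.6, -0.6]
finger_gap: 55.7
```

```bash
python3 - <<'E'
from h import *
s=snap('scene','scene14');q=sensors.sense(); print(q['tool_pos'],q['tcp_rot'],q['finger_gap'],q['ft_force'])
crop(s,'d17',300,345,285,330,16)
E
```

```text
[617.80275033 153.07313669  64.00375565] [ 1.79997480e+02 -7.96493678e-04  7.29992529e+01] 55.35392889609251 [-0.50900934  0.06855137 -0.32510246]
```

View pics/d17.png

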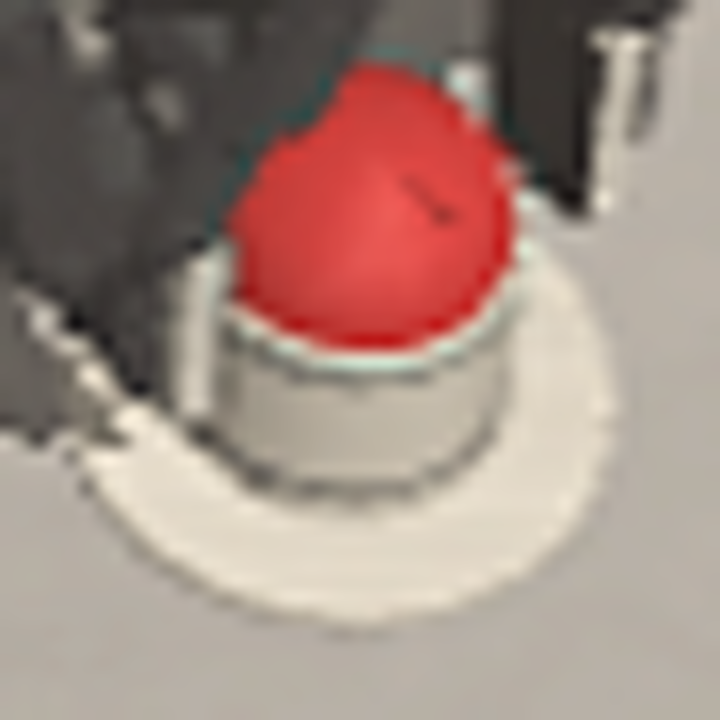

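Call:
{"method": "move_arm", "body": {
  "rows": [
    [[0,0,0,0,0,0],[0,0,0,0,0,0],[0,0,0,0,0,0],[0,0,0,0,0,0],[0,0,0,0,0,0],[0,0,0,0,0,0]]
  ],
  "grip": 0,
  "newtons": 60
}}

```text
time: 17.3
tool_pos: [618.3, 153.1, 64.7]
tcp_rot: [179.9, -0.0, 73.0]
ft_force: [-0.3, 1.7, 5.8]
finger_gap: 41.5
```

```bash
python3 - <<'E'
from h import *
s=snap('scene','scene15');q=sensors.sense(); print(q['tool_pos'],q['tcp_rot'],q['finger_gap'],q['ft_force'],q['wrist_torque'])
crop(s,'d18',300,345,285,330,16)
E
```

```text
[618.2364437  153.14419171  64.65866475] [ 1.79942585e+02 -2.80193700e-02  7.29981078e+01] 41.65483761566878 [ 0.28646089 -0.01101951  5.96232288] [0.01150551 0.05033941 0.00893176]
```

View pics/d18.png

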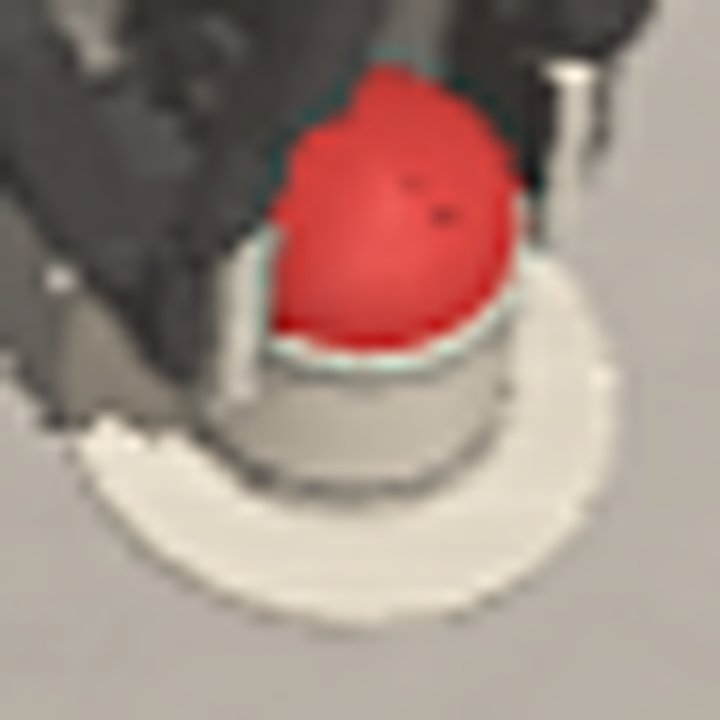

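Call:
{"method": "move_arm", "body": {
  "rows": [
    [[0,0,-0.002,0,0,0],[0,0,-0.005,0,0,0],[0,0,-0.009,0,0,0],[0,0,-0.013,0,0,0],[0,0,-0.018,0,0,0],[0,0,-0.023,0,0,0],[0,0,-0.028,0,0,0],[0,0,-0.034,0,0,0],[0,0,-0.04,0,0,0],[0,0,-0.046,0,0,0],[0,0,-0.05,0,0,0],[0,0,-0.05,0,0,0],[0,0,-0.05,0,0,0]]
  ]
}}

```text
time: 18.65
tool_pos: [617.7, 153.1, 114.0]
tcp_rot: [180.0, -0.0, 73.0]
ft_force: [-0.0, -0.8, -2.6]
finger_gap: 41.4
```

```bash
python3 - <<'E'
from h import *
s=snap('scene','scene16');q=sensors.sense(); print(q['tool_pos'],q['tcp_rot'],q['finger_gap'],q['ft_force'],q['wrist_torque'])
crop(s,'d19',240,380,210,340,5)
E
```

```text
[617.5368408  153.02958129 113.66551682] [-1.79973041e+02  1.15700246e-02  7.29968959e+01] 41.378243185697094 [-0.17408027  0.80491814 -1.43059375] [-0.02001599  0.10585115  0.0087579 ]
```

View pics/d19.png

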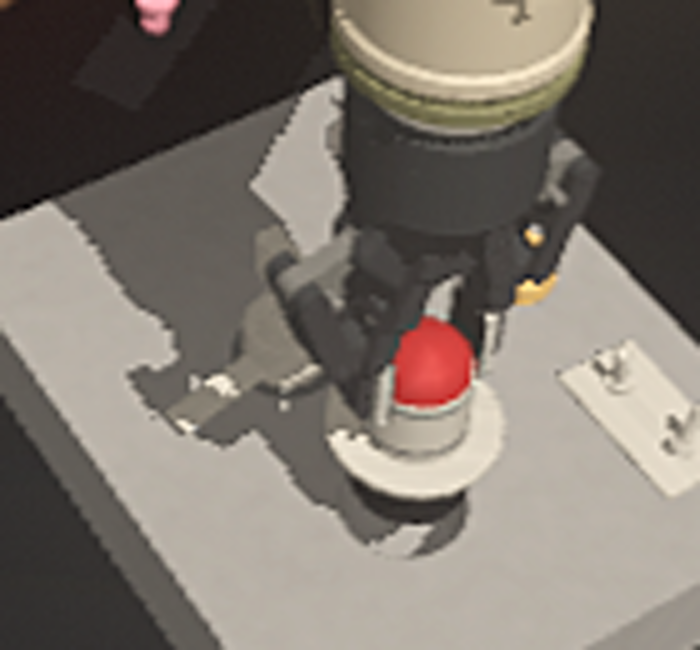

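The lamp is rising level and well held. Lifting the rest of the way.

Call:
{"method": "move_arm", "body": {
  "rows": [
    [[0,0,-0.005,0,0,0],[0,0,-0.012,0,0,0],[0,0,-0.02,0,0,0],[0,0,-0.03,0,0,0],[0,0,-0.04,0,0,0],[0,0,-0.05,0,0,0],[0,0,-0.06,0,0,0],[0,0,-0.07,0,0,0],[0,0,-0.078,0,0,0],[0,0,-0.083,0,0,0],[0,0,-0.085,0,0,0],[0,0,-0.085,0,0,0],[0,0,-0.085,0,0,0],[0,0,-0.085,0,0,0],[0,0,-0.085,0,0,0],[0,0,-0.085,0,0,0],[0,0,-0.085,0,0,0],[0,0,-0.085,0,0,0],[0,0,-0.085,0,0,0],[0,0,-0.085,0,0,0]]
  ]
}}

```text
time: 20.7
tool_pos: [617.8, 153.1, 199.0]
tcp_rot: [180.0, -0.0, 73.0]
ft_force: [-0.3, 0.1, -2.1]
finger_gap: 41.7
```

```bash
python3 - <<'E'
from h import *
s=snap('scene','scene17');t=snap('top','top17');q=sensors.sense(); print(q['time'],q['tool_pos'],q['tcp_rot'],q['finger_gap'],q['ft_force'],q['qd'])
crop(s,'d20',230,390,190,330,5)
E
```

```text
20.8 [617.74060839 153.07984101 199.00274928] [-1.79997875e+02  3.47973150e-06  7.29990148e+01] 41.797700783306944 [-0.58013349 -0.24499323 -2.29028863] [-0.0307756   0.01415205  0.033443   -0.02003167  0.01855919 -0.06118016]
```

View pics/d20.png

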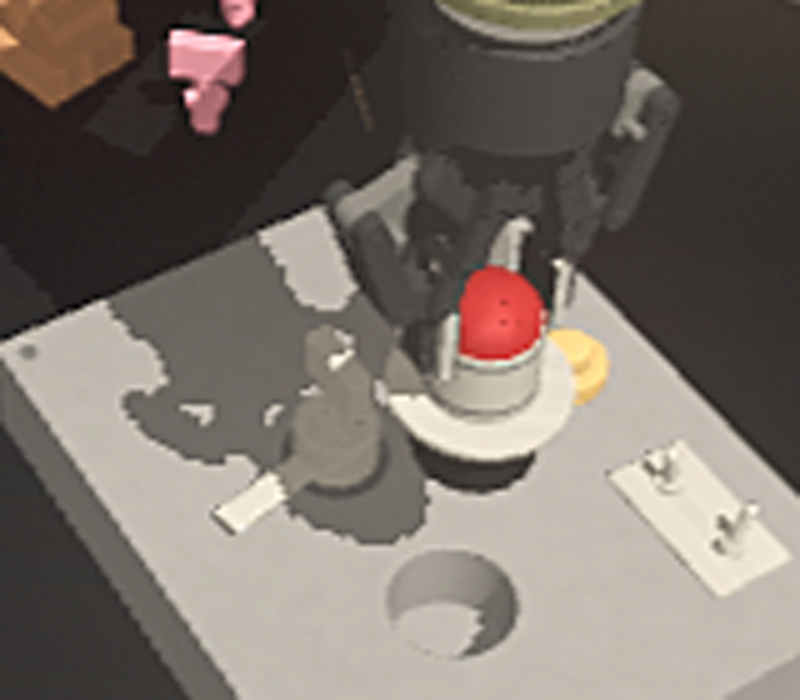

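View pics/top17.png

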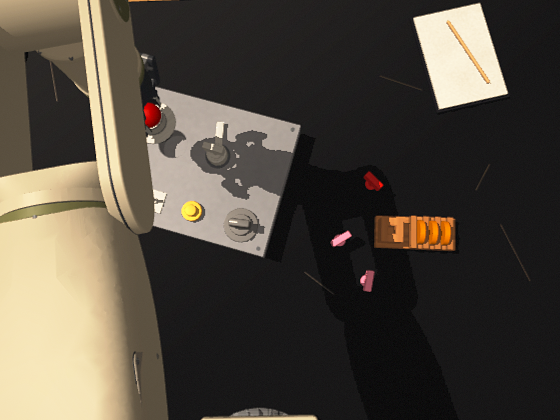

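The lamp is level over its empty well after a lift of about 134 mm, which puts its underside about 100 mm above the box. The key is upright in the lock with the tongue swung off. Handing in.

```bash
python3 - <<'E'
from h import *
print(hand_in())
E
```

```text
the job is handed in; nothing more can be done
None
```

The job is handed in, with no verdict reported. The gripper is holding the lamp unit over its well with its underside about 100 mm above the box, and the key is still in the lock.

- **Key:** I took the bare steel key from the stand and pushed it down into the lock until its collar sat on the drum, with about 20 N of reaction. I then turned it a quarter turn clockwise. The drum measured about 84° (1.46 rad) in the picture, and the key stayed upright in the socket after I let go.
- **Lamp:** The pictures showed my first grip on the collar was too high, so I let go and gripped again about 8 mm lower. I then lifted it straight up by about 134 mm.
- **Last checks:** At 20.8 s the tool was level to 0.01° and still, and the finger opening was steady at about 41.7 mm. The force reading matched the lamp's weight (about 2 N). The last pictures show the bell push, dimmer, spare caps and toggles as they were, though the arm hides part of the toggles in the top view.
- **Disagreements:** The two cameras differed by about 2–3 mm on the lock's position, within the socket's lead-in. The finger gauge read about 2.3 mm below the nominal size on both the key and the lamp.

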